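# Turn the violin blank over in its cradle

### The job

Turn the wooden blank over in its V-shaped cradle, like the page of a book, from the left wing onto the right wing, so that its pale pencilled face shows and its lower edge is still down in the V. Let it down gently with the gripper rather than letting it fall over. Then slide it along the V until its end is against the blue end stop; leave it lying flat on the wing, and do not shift the other things on the bench.

Things in the scene. Friction and masses are not known exactly. Their poses are not given: they have to be found in the camera images.
- cradle: Wooden turning cradle fixed to the bench: two cork-faced wings, 160 mm long (x -80 to +80 mm), form an open V along its x axis, each rising at 35 degrees for 85 mm of slope: left wing to +y, right wing to -y. Outer edges 70 mm out, 77 mm above the bench. Wings 12 mm thick; supports and base under them lie within 75 mm of the middle. Origin: middle, on the bench; z up; +x away from the robot
- cradle_v (a point): bottom line of the V at mid-length, where the two wings meet: 28 mm above the bench, at the cradle's x = y = 0
- cradle_stop (a point): middle of the face of the blue upright end stop that closes the +x end of the V (cradle x = +80 mm, y = 0, 60 mm above the bench); stop 14 mm thick, 100 mm wide, 85 mm tall. The other end (-x) of the V is open
- blank: Loose flat rigid maple blank, 180 x 120 x 9 mm, 0.10 to 0.21 kg. Origin at its centre; x along the length towards the end stop, y across the width, z out of the dark red-brown face; the other face is pale with half a violin outline pencilled on it. Starts flat on the left wing, dark face up, y = -60 mm edge down in the V, far end 25 to 45 mm short of the stop, near end overhanging the wing
- blank_top_edge (a point): middle of the blank's upper long edge (blank's y = +60 mm), overhanging the wing's outer edge by 35 mm, at the start 94 to 99 mm to the left of the V and 97 to 105 mm above the bench. Pushed sideways towards the V here (1 to 3 N), the blank tips up, its lower edge turning in the V; past upright it falls to the right unless held back
- blank_stop_end (a point): middle of the blank's far end face (blank's x = +90 mm), which must meet the blue end stop; the near end face lies 180 mm back and still overhangs the wings by 20 mm when the blank is home
- oil_bottle: yellow bottle with a blue cap, 64 mm across, 150 mm tall, loose bystander; origin under it, leave it where it is
- varnish_jar: amber jar with a steel lid, 68 mm across, 75 mm tall, loose bystander; origin under it, leave it where it is
- thumb_plane: small brass plane with a dark wooden grip, 90 x 30 x 41 mm, loose bystander; origin under it, leave it where it is
- mallet: hammer with a pale wooden handle, lying on the bench, loose bystander; leave it where it is
- gouge: small red-handled hand tool with a steel shaft, lying on the bench, loose bystander; leave it where it is
- rib_block: pale wooden block, 70 x 45 x 40 mm, loose bystander; origin under it, leave it where it is
- pencil_cup: blue ceramic cup, 72 mm across, 85 mm tall, loose bystander; origin under it, leave it where it is
Not all that is in view belongs to the job. What is shaped like the cradle but pink or red is not meant.

How it is judged:
On the way:
1. the blank has been turned over onto the right wing, pale face up (angle between blank's own z axis and vertical between 2.4 and 2.66 rad and y of blank in the frame of cradle between -0.066 and -0.034 m), for 0.2 s.
At the end, for the whole second after the job is handed in: The blank lies at rest on the right wing, pale face up and flat on the slope (within about 0.12 rad), its lower edge within about 15 mm of the bottom of the V, its far end within 6 mm of the end stop and square to it within 0.07 rad (all of step 1 and x of blank_stop_end in the frame of cradle above 0.074 m and angle between the x axis of blank and the x axis of cradle, either way round below 0.07 rad and linear speed of blank below 0.02 m/s); the robot touches nothing.
It fails at once if the blank falls over instead of being let down (turning faster than 6 rad/s) (angular speed of blank above 6 rad/s).
It fails at once if another loose thing on the bench is shifted by more than 30 mm (distance of any of oil_bottle, varnish_jar, thumb_plane, mallet, gouge, rib_block, pencil_cup from where it was at the start of the episode above 0.03 m).
It also fails if it takes over 58 s, if anything falls off the work surface, if the arm or the gripper's body presses on something with over 40 N, if the wrist force passes 120 N, or if a joint passes its speed limit or range.

### The arm

A 7-joint arm with a two-finger parallel gripper is mounted at the origin on the work surface. World frame = base frame: x ahead of the robot, y to its left, z up, the work surface at z = 0. Lengths are in m, angles in rad, forces in N, time in s.
With the tool pointing down it reaches from about 0.4 to 0.875 m from the base axis. Payload 19.3 kg.
Tool frame: the origin (TCP) lies at the very end of the fingers, on their centre line; the grasp point (between the pads) lies 19 mm behind it; z points along the fingers, y is the line along which they close (so a half turn about z gives the same grasp; the last joint's range is limited). The gripper opens to 85 mm and grips with 20 to 120 N. Pads are 22 mm wide; open, the fingers measure 114 mm over their backs; the gripper's body (76 mm by 85 mm) begins 54 mm behind the grasp point. The pads swing forward as they close: fully open they stand 13 mm farther back than shut.
Start: joints at [1.213, 0.521, -0.036, 1.599, 0.021, 1.021, -0.113], TCP at [0.177, -0.599, 0.231] pointing down, gripper open.
Joint ranges: [-2.91, 2.91], [-0.3, 2.13], [-1.5, 1.42], [0.17, 2.43], [-1.26, 4.41], [0.16, 1.93], [-2.52, 2.52]. Speed limits (rad/s): [1.89, 1.89, 2.39, 2.39, 3.01, 3.01, 3.01].

### API

Orientations are given as [roll, pitch, yaw] about the fixed x, y, z axes, in that order (R = Rz(yaw) Ry(pitch) Rx(roll)).
In Python, from workcell import bot gives the robot as it stands.
- The arm moves only by the tool servo_tool, never from a script. Its argument "plan" is a list of rows, each a list of 7 numbers: the finger opening in cm, from 0 to 8.54, then the shift along the tool's x, y, z in cm, then the turn, a rotation vector about the tool's x, y, z in degrees. In form: [[fingers, x, y, z, wx, wy, wz], ...]. A call has 1 to 10 rows; each row is the pose to reach, as a shift and turn from the pose commanded when the call began, along the tool's axes at that moment; what a row does not reach only later rows make up. A row lasts 1/10 s, in which the tool goes at most 50 mm and 8.59 degrees, less where a joint would pass 70% of its speed; a pose out of reach is approached as far as the arm can. A call with a gripper value outside its range is refused whole. The fingers move at their own pace and stop on an object; "force" is the grip in N (left out, the last holds). Time passes only in rows, so rows that repeat a pose let the fingers close. It gives the time, the measured TCP pose, the force, the opening and the grip force at its end, in the units of the state.
- bot.observe(): the state, without advancing time (a new reading comes with each control period).
- bot.grab_frame(name): name is "scene" or "top" or "wrist"; returns a dict with "frame" (400x640x3 uint8, blue, green, red), "mtx" (3x3 intrinsics, pixels), "k1" (the pictures are not rectified: a ray, as slopes to the right and down, at radius r is drawn at 1 + k1 r^2 times it, then the intrinsics apply), "R" (3x3) and "t" (3): a world point X has camera coordinates R X + t; the wrist camera has in their place "T_tool_cam" (4x4, takes a point from camera to tool coordinates, whose origin is the TCP and whose axes are the flange's). Camera axes: x right, y down, z forward; pixel columns grow to the right and rows downward; lengths in m; the calibration is good to about 2 mm. A picture is of the moment at which its call begins: read the wrist's pose just before it. There is no depth.
- bot.job_done(): hands the job in; it is judged then, once.
The state is a dict: "clock": time; "qpos": joint angles; "qd": joint speeds; "joint_efforts": joint torques, N m; "position": TCP position; "tool_rot": TCP orientation; "force": force on the tool from outside, world axes, zero at the start; "moment": the same for the moment, N m; "grip_width": finger opening in m; "finger_force": force on a finger pad.
Only numpy, scipy, OpenCV 4.12 (cv2) and the standard library are available. Lean on these libraries where they do the work, as an engineer would, in place of code of your own. Each camera call takes 0.05 s, during which the arm holds its last target. There are 200 camera calls.

## Working session

There is one attempt and no reset: what is moved stays moved. The work goes in short steps, Python scripts to look and compute and a tool call to move; the robot and the scene stay as the last step left them, time stands still between calls to the robot, and variables do not carry over. Pictures are saved under pics/ and viewed, at most 10 in all, crops included, and the job is handed in when it is done.

Besides the shell and the picture viewer there is one more tool, called as name([rows], argument=value, ...), one row to a line, values as JSON. servo_tool: Moves the arm, as the interface text tells. Its arguments: {"type":"object","properties":{"plan":{"type":"array","items":{"type":"array","items":{"type":"number"}}},"force":{"type":"number"}},"required":["plan"]}

```bash
mkdir -p pics; ls
python3 - <<'E'
from workcell import bot
import cv2,numpy as np
print(bot.observe())
for n in ("scene","top"):
    f=bot.grab_frame(n); cv2.imwrite(f"pics/{n}0.png",f["frame"]); print(n,f["mtx"],f["k1"],f["R"],f["t"])
    np.savez(f"{n}.npz",**f)
E
```

```text
pics
{'clock': 0.0, 'qpos': array([ 1.21278751,  0.5219855 , -0.03630149,  1.6000287 ,  0.02122228,
        1.02110608, -0.11280909]), 'qd': array([ 0.00027484,  0.00030578,  0.00086548, -0.00072185, -0.00052798,
       -0.00143953, -0.00236469]), 'joint_efforts': array([-1.35907725e-03, -9.27083087e+01,  1.97883256e+00, -3.69922578e+01,
        1.78392988e-02,  8.13479943e-03,  8.62449099e-06]), 'position': array([ 0.17725067, -0.59897372,  0.23073639]), 'tool_rot': array([-3.14045609e+00,  1.14557710e-04,  2.87779371e-01]), 'force': array([ 0.53484522,  0.95823002, -0.70248292]), 'moment': array([ 0.01695979, -0.01439678,  0.03665038]), 'finger_force': 0.0, 'grip_width': 0.0856795469467813}
scene [[409.88884821   0.         317.61440215]
 [  0.         409.88884821 204.70704275]
 [  0.           0.           1.        ]] -0.07666655046805508 [[ 0.83819359  0.545369    0.00204003]
 [ 0.406784   -0.62269797 -0.66841156]
 [-0.36326062  0.56108814 -0.74378883]] [-0.42270842 -0.14144317  1.73714436]
top [[362.98381236   0.         327.54353985]
 [  0.         362.98381236 201.53000053]
 [  0.           0.           1.        ]] -0.0831891091621527 [[-0.06652172 -0.99778398  0.00141261]
 [-0.97519649  0.06471616 -0.21166869]
 [ 0.21110821 -0.01545814 -0.97734046]] [0.01015428 0.50384877 1.29618929]
```

View pics/scene0.png

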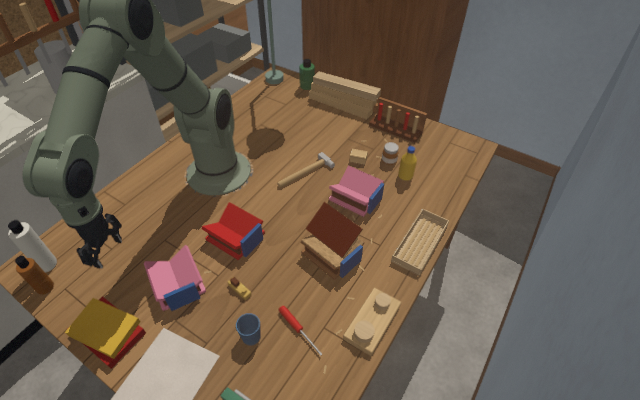

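View pics/top0.png

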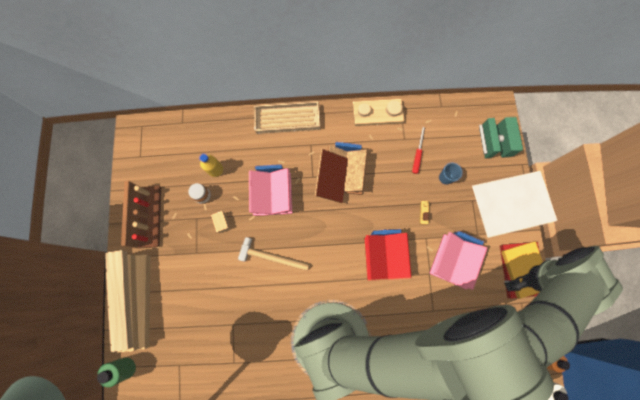

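The candidates are the pink cradle (270,190), the red one (388,255), the pink one (460,260), and the cork one with the dark blank (342,172), all in the top view. Only the last has cork faces and a red-brown blank, so I take that one and confirm it in an enlarged crop.

Run:
```python
import cv2,numpy as np
a=cv2.imread("pics/top0.png")[130:215,300:390]; b=cv2.imread("pics/scene0.png")[195:285,290:375]
a=cv2.resize(a[:85,:80],(400*80//80,425),interpolation=cv2.INTER_CUBIC); b=cv2.resize(b[:85,:80],(400,425),interpolation=cv2.INTER_CUBIC)
cv2.imwrite("pics/crop1.png",np.hstack([a,b]))
```

```text
(no output)
```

View pics/crop1.png

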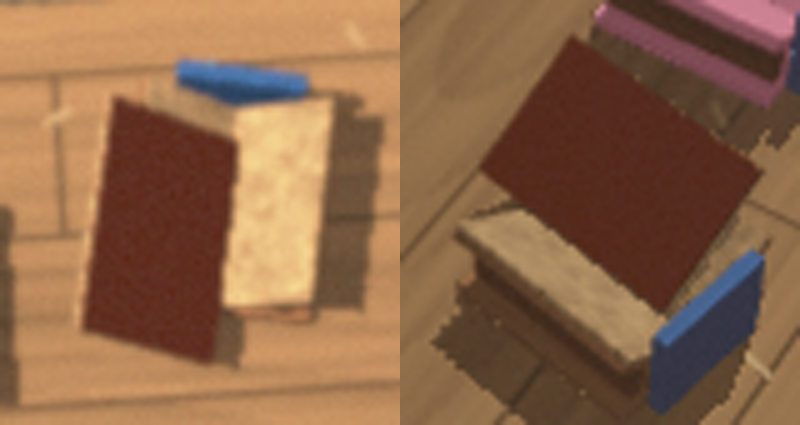

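The crop confirms cork wings, the blue stop at the top and the dark blank on the left wing. In top-view crop pixels, the dark corners are (113,96), (238,142), (213,363) and (83,330). Next I fit the cradle and blank poses.

```bash
cat > h.py <<'E'
import numpy as np
from scipy.spatial.transform import Rotation as Ro
def proj(f,X):
    c=np.atleast_2d(X)@f["R"].T+f["t"]; s=c[:,:2]/c[:,2:]; s=s*(1+f["k1"]*(s**2).sum(1,keepdims=True))
    return s@f["mtx"][:2,:2].T+f["mtx"][:2,2]
def c2w(p,P):
    P=np.atleast_2d(P); c,s=np.cos(p[2]),np.sin(p[2])
    return np.c_[p[0]+c*P[:,0]-s*P[:,1],p[1]+s*P[:,0]+c*P[:,1],P[:,2]]
E
python3 - <<'E'
import numpy as np
from h import *
from scipy.optimize import least_squares
T=dict(np.load("top.npz"));S=dict(np.load("scene.npz"))
for f in (T,S): print("cam",-f["R"].T@f["t"])
st=np.array([[94,50,85],[94,-50,85],[80,-70,77],[-80,-70,77]])/1e3
tp=np.array([[180,60],[310,76],[333,98],[315,303],[113,96],[238,142],[213,363],[83,330]])/5+[300,130]
sp=np.array([[365,258],[253,352],[235,360],[58,225],[362,172],[265,308],[80,168],[175,37]])/5+[290,195]
def bl(s): return np.array([[s+90,93.1,104.2],[s+90,-5.2,35.4],[s-90,-5.2,35.4],[s-90,93.1,104.2]])/1e3
def res(v):
    P=c2w(v[:3],np.vstack([st,bl(v[3]*1e3)]))
    return np.r_[proj(T,P)-tp,proj(S,P)-sp].ravel()
r=least_squares(res,[.6,0,0,-.04],loss="soft_l1")
print(r.x,np.round(res(r.x).reshape(-1,2),1).tolist())
print("gap mm",80-(r.x[3]*1e3+90))
P=c2w(r.x[:3],np.array([[r.x[3],.0957,.1005],[0,0,.028]]));print(P)
E
```

```text
cam [ 0.21839083 -0.00243871  1.3734529 ]
cam [ 1.04288445 -0.8322354   1.19838866]
[ 0.62562544 -0.09894158 -0.19650513 -0.03703464] [[-0.5, -0.9], [-0.2, -0.8], [-0.2, -0.3], [-1.1, -0.6], [0.1, -1.1], [0.4, -0.9], [-0.2, -0.1], [-0.6, -1.0], [-0.6, -0.1], [1.8, -0.9], [-2.0, 0.0], [-1.0, -0.6], [-0.6, -0.3], [-1.4, 1.1], [-1.3, 0.3], [-1.3, -0.6]]
gap mm 27.034642743120592
[[ 0.60798828  0.00214742  0.1005    ]
 [ 0.62562544 -0.09894158  0.028     ]]
```

```bash
cat >> h.py <<'E'
C=np.array([0.6256,-0.0989,-0.1965])
def target(pc,phi):   # pc cradle mm, phi deg tilt about cradle x (0 = tool down, -55 = pointing down left wing)
    R=Ro.from_euler("z",C[2])*Ro.from_euler("x",phi,degrees=True)*Ro.from_euler("x",180,degrees=True)
    return c2w(C,np.array(pc)/1e3)[0],R
def now(bot):
    o=bot.observe(); return o,np.array(o["position"]),Ro.from_euler("xyz",o["tool_rot"])
def rel(p0,R0,p,R): return np.r_[R0.inv().apply(p-p0)*100,(R0.inv()*R).as_rotvec(degrees=True)].round(2)
def tocr(bot):
    o,p,R=now(bot); d=p-[C[0],C[1],0]; Rc=Ro.from_euler("z",-C[2]); q=Rc.apply(d)*1e3
    E=(Rc*R*Ro.from_euler("x",180,degrees=True)).as_euler("xyz",degrees=True)
    print("t",o["clock"],"cr mm",q.round(1),"tilt",E.round(1),"F",np.round(o["force"],1),"grip",o["grip_width"].__round__(4),o["finger_force"],"q",np.round(o["qpos"],2))
E
python3 - <<'E'
from workcell import bot
from h import *
o,p,R=now(bot)
t=target([-60,160,330],0); print(t[0],rel(p,R,*t))
E
```

```text
[0.59799271 0.06973522 0.33      ] [ 5.932e+01 -5.220e+01 -9.870e+00 -6.000e-02  2.000e-02  2.775e+01]
```

servo_tool([
  [4,0,0,-9.9,0,0,0],
  [4,0,0,-9.9,0,0,0],
  [4,40,-35,-9.9,0,0,27.7],
  [4,40,-35,-9.9,0,0,27.7],
  [4,40,-35,-9.9,0,0,27.7],
  [4,40,-35,-9.9,0,0,27.7],
  [4,40,-35,-9.9,0,0,27.7],
  [4,40,-35,-9.9,0,0,27.7],
  [4,59.3,-52.2,-9.9,0,0,27.7],
  [4,59.3,-52.2,-9.9,0,0,27.7],
], force=40)

```text
clock: 1.1
position: [0.388, -0.2648, 0.3304]
tool_rot: [3.141, -0.0, -0.196]
force: [0.9, -0.8, -0.1]
grip_width: 0.0399
finger_force: 0.0
```

Run:
```python
from workcell import bot
from h import *
tocr(bot)
o,p,R=now(bot)
# pre-grasp: 100 mm out along slope from final grasp, tilt -55
import numpy as np
s=np.deg2rad(35)
mid=np.array([0,-4.5*np.sin(s),28+4.5*np.cos(s)]); u=np.array([0,np.cos(s),np.sin(s)])
g=mid+u*95+[-40,0,0]; print("tip at",g)
t=target(g+u*130,-55); print(rel(p,R,*t))
```

```text
t 1.1 cr mm [-200.6 -209.1  330.4] tilt [-0. -0.  0.] F [ 0.9 -0.8 -0.1] grip 0.0399 0.0 q [ 0.6   0.17 -0.15  1.85  0.03  1.12 -1.32]
tip at [-40.          75.23835024  86.17594565]
[ 1.609e+01 -3.907e+01  1.696e+01 -5.499e+01 -2.000e-02  4.000e-02]
```

servo_tool([
  [4,16.1,-39.1,0,0,0,0],
  [4,16.1,-39.1,0,0,0,0],
  [4,16.1,-39.1,0,0,0,0],
  [4,16.1,-39.1,0,0,0,0],
  [4,16.1,-39.1,0,-10,0,0],
  [4,16.1,-39.1,0,-20,0,0],
  [4,16.1,-39.1,3,-28,0,0],
  [4,16.1,-39.1,6,-36,0,0],
  [4,16.1,-39.1,8,-44,0,0],
  [4,16.1,-39.1,10,-52,0,0],
])

```text
clock: 2.1
position: [0.6227, 0.0886, 0.2296]
tool_rot: [2.329, -0.002, -0.194]
force: [1.8, -1.7, -1.1]
grip_width: 0.0399
finger_force: 0.0
```

Run:
```python
from workcell import bot
from h import *
tocr(bot)
o,p,R=now(bot)
import numpy as np
s=np.deg2rad(35)
mid=np.array([0,-4.5*np.sin(s),28+4.5*np.cos(s)]); u=np.array([0,np.cos(s),np.sin(s)])
g=mid+u*95+[-40,0,0]
for d in (130,60): t=target(g+u*d,-55); print(rel(p,R,*t))
```

```text
t 2.1 cr mm [-39.5 183.3 229.6] tilt [-46.5  -0.1   0.2] F [ 1.8 -1.7 -1.1] grip 0.0399 0.0 q [-0.46  0.82 -0.12  1.32  0.64  1.64 -2.51]
[-0.07 -4.89  4.85 -8.45 -0.22  0.  ]
[-0.1  -3.86 11.77 -8.45 -0.22  0.  ]
```

```bash
cat > kin.py <<'E'
import numpy as np, itertools
from scipy.spatial.transform import Rotation as Ro
from scipy.optimize import least_squares
D=[([1.2128,.522,-.0363,1.6,.0212,1.0211,-.1128],[.17725,-.59897,.23074],[-3.1405,0,.2878]),
([.6,.17,-.15,1.85,.03,1.12,-1.32],[.388,-.2648,.3304],[3.141,0,-.196]),
([-.46,.82,-.12,1.32,.64,1.64,-2.51],[.6227,.0886,.2296],[2.329,-.002,-.194])]
lo=np.array([-2.91,-.3,-1.5,.17,-1.26,.16,-2.52]);hi=np.array([2.91,2.13,1.42,2.43,4.41,1.93,2.52])
def fk(q,v,s):
    R=Ro.from_euler("z",s[0]*q[0]); p=np.array([0,0,v[0]])
    for i,(ax,L,o) in enumerate([("y",0,0),("z",v[1],0),("y",0,0),("z",v[2],0),("y",0,0),("z",v[3],s[4])]):
        sg=[1,s[1],1,s[2],1,s[3]][i]
        R=R*Ro.from_euler(ax,sg*q[i+1]+o); p=p+R.apply([0,0,L])
    return p,R
def fit():
    best=None
    for s in itertools.product((-1,),(1,-1),(1,-1),(1,-1),(np.pi/2,-np.pi/2,0,np.pi)):
        def res(v): 
            r=[]
            for q,p,e in D:
                P,R=fk(q,v,s); r+=[*(P-p)*3,*(R.inv()*Ro.from_euler("xyz",e)).as_rotvec()]
            return r
        a=least_squares(res,[.35,.45,.45,.28])
        if best is None or a.cost<best[0]: best=(a.cost,a.x,s)
    return best
E
python3 - <<'E'
from kin import *
from h import target
c,v,s=fit(); print(c,v,s)
for q,p,e in D: P,R=fk(q,v,s); print((P-p).round(4),(R.inv()*Ro.from_euler("xyz",e)).as_rotvec().round(3))
ss=np.deg2rad(35)
def ik(p,R,q0,m=.03):
    def res(q):
        P,Q=fk(q,v,s); return np.r_[(P-p)*5,(Q.inv()*R).as_rotvec(),1e-3*(q-q0)]
    a=least_squares(res,np.clip(q0,lo+m,hi-m),bounds=(lo+m-1e-6,hi-m+1e-6)); return a.x,np.linalg.norm(res(a.x)[:6])
for b in (-30,-15,0,15,30):
  for x in (-100,-40,):
    q=np.array(D[2][0]);out=[]
    for th in range(35,146,10):   # angle of blank from +y
        t=np.deg2rad(th); u=np.array([0,np.cos(t),np.sin(t)]); n=np.array([0,-np.sin(t),np.cos(t)])
        pos=np.array([0,0,28])+4.5*n+u*95+[x,0,0]
        p,R=target(pos,th-90)
        R=R*Ro.from_euler("y",b,degrees=True)
        q,e=ik(p,R,q); out.append((th,round(e,3)))
        if th in(35,145): print(b,x,th,q.round(2),round(e,3))
    print([o for o in out if o[1]>.01])
E
```

```text
0.03151886159263023 [0.29843121 0.6211224  0.38401165 0.41173308] (-1, -1, -1, -1, 1.5707963267948966)
[ 0.0587  0.008  -0.0066] [-0.  0. -0.]
[0.013  0.0567 0.0024] [ 0.002 -0.003  0.008]
[-0.005   0.0026  0.0042] [-0.001  0.002 -0.005]
-30 -100 35 [-0.28  1.14 -0.03  1.21  0.43  1.78 -2.49] 0.0
-30 -100 145 [ 0.92  1.21 -0.66  1.29 -0.06  1.59 -1.11] 0.0
[]
-30 -40 35 [-0.25  1.21 -0.02  1.    0.46  1.9  -2.39] 0.0
-30 -40 145 [ 0.84  1.27 -0.65  1.08 -0.07  1.72 -1.14] 0.0
[]
-15 -100 35 [-0.46  1.04  0.14  1.45  0.47  1.49 -2.49] 0.0
-15 -100 145 [ 1.02  1.09 -0.58  1.53 -0.22  1.3  -0.96] 0.0
[]
-15 -40 35 [-0.35  1.09 -0.    1.28  0.57  1.62 -2.49] 0.0
-15 -40 145 [ 1.02  1.18 -0.74  1.36 -0.11  1.37 -1.13] 0.0
[]
0 -100 35 [-0.71  0.99  0.4   1.69  0.48  1.15 -2.49] 0.0
0 -100 145 [ 1.17  1.03 -0.62  1.77 -0.36  0.98 -0.81] 0.0
[]
0 -40 35 [-0.59  1.01  0.29  1.55  0.56  1.25 -2.49] 0.0
0 -40 145 [ 1.14  1.1  -0.71  1.63 -0.27  1.03 -0.96] 0.0
[]
15 -100 35 [-0.99  1.03  0.72  1.93  0.47  0.75 -2.49] 0.0
15 -100 145 [ 1.5   1.22 -1.1   2.02  0.09  0.55 -1.25] 0.0
[]
15 -40 35 [-0.88  1.03  0.65  1.81  0.53  0.82 -2.49] 0.0
15 -40 145 [ 1.4   1.21 -1.06  1.89 -0.01  0.6  -1.2 ] 0.0
[]
30 -100 35 [-1.23  1.19  1.01  2.18  0.43  0.3  -2.49] 0.0
30 -100 145 [ 1.66  1.46 -1.38  2.27  1.16  0.34 -2.3 ] 0.0
[(45, np.float64(0.02)), (55, np.float64(0.085)), (65, np.float64(0.141)), (75, np.float64(0.182)), (85, np.float64(0.205)), (95, np.float64(0.206)), (105, np.float64(0.186)), (115, np.float64(0.147)), (125, np.float64(0.093)), (135, np.float64(0.028))]
30 -40 35 [-1.13  1.19  0.99  2.07  0.48  0.34 -2.49] 0.0
30 -40 145 [ 1.58  1.48 -1.41  2.15  1.11  0.38 -2.27] 0.0
[(55, np.float64(0.058)), (65, np.float64(0.108)), (75, np.float64(0.145)), (85, np.float64(0.164)), (95, np.float64(0.166)), (105, np.float64(0.148)), (115, np.float64(0.114)), (125, np.float64(0.065))]
```

```bash
cat >> h.py <<'E'
def grasp(x,th,r,b=-20,n_off=4.5):  # blank plane angle th, r slope distance of tip from V line, mid-thickness
    t=np.deg2rad(th); u=np.array([0,np.cos(t),np.sin(t)]); n=np.array([0,-np.sin(t),np.cos(t)])
    p,R=target(np.array([x,0,28])+n_off*n+u*r,th-90)
    return p,R*Ro.from_euler("y",b,degrees=True)
E
python3 - <<'E'
from workcell import bot
from h import *
o,p,R=now(bot)
print(rel(p,R,*grasp(-50,35,225)))
E
```

```text
[ -1.07  -4.89   4.84  -8.37 -20.18   1.48]
```

servo_tool([
  [4,-1.1,0,0,0,-8,0],
  [4,-1.1,0,0,0,-16,0],
  [4,-1.1,-1,1,0,-20,0],
  [4,-1.1,-2,2,-2,-20.2,0.4],
  [4,-1.1,-3,3,-4,-20.2,0.8],
  [4,-1.1,-4.9,4.8,-6,-20.2,1.2],
  [4,-1.1,-4.9,4.8,-8.4,-20.2,1.5],
  [4,-1.1,-4.9,4.8,-8.4,-20.2,1.5],
  [4,-1.1,-4.9,4.8,-8.4,-20.2,1.5],
  [4,-1.1,-4.9,4.8,-8.4,-20.2,1.5],
])

```text
clock: 3.1
position: [0.6108, 0.0866, 0.1625]
tool_rot: [2.157, 0.201, -0.489]
force: [0.6, -1.0, 0.4]
grip_width: 0.0397
finger_force: 0.0
```

Run:
```python
from workcell import bot
from h import *
import cv2
tocr(bot)
o,p,R=now(bot)
print(rel(p,R,*grasp(-50,35,225)),rel(p,R,*grasp(-50,35,95)))
f=bot.grab_frame("wrist"); cv2.imwrite("pics/w1.png",f["frame"]); np.savez("wrist1.npz",p=p,Rt=R.as_matrix(),**f)
print(f["T_tool_cam"],f["mtx"],f["k1"])
```

```text
t 3.1 cr mm [-50.8 179.1 162.5] tilt [-56.4  11.5 -16.7] F [ 0.6 -1.   0.4] grip 0.0397 0.0 q [-0.47  1.1   0.02  1.03  0.43  1.91 -2.45]
[ 0.03 -0.3  -0.13 -0.26  0.21  0.07] [ 4.52 -0.24 12.06 -0.26  0.21  0.07]
[[ 1.11546125e-03 -9.48587470e-01 -3.16513139e-01  8.06768436e-02]
 [ 9.99999300e-01  9.33297296e-04  7.27130473e-04 -4.35441360e-04]
 [-3.94345999e-04 -3.16513729e-01  9.48587847e-01 -1.42300074e-01]
 [ 0.00000000e+00  0.00000000e+00  0.00000000e+00  1.00000000e+00]] [[287.5845757    0.         319.24857115]
 [  0.         287.5845757  200.50875353]
 [  0.           0.           1.        ]] -0.049323114043609055
```

View pics/w1.png

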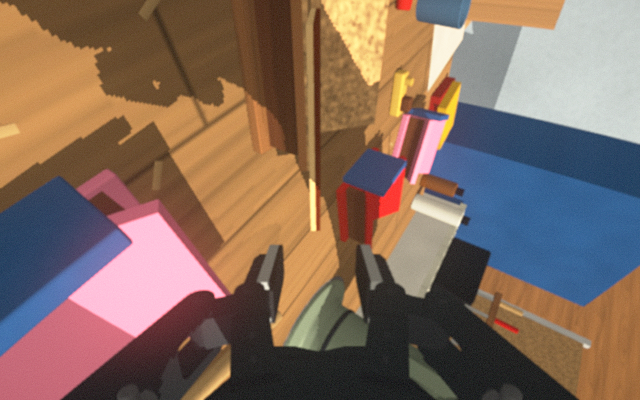

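The picture shows the blank edge-on: upper edge band at u≈307–320, near corner at about (315,230), fingertips at (272,250) and (368,250). I check this against the prediction.

Run:
```python
from h import *
import cv2
d=dict(np.load("wrist1.npz")); T=np.eye(4);T[:3,:3]=d["Rt"];T[:3,3]=d["p"]; M=np.linalg.inv(T@d["T_tool_cam"])
f=dict(R=M[:3,:3],t=M[:3,3],k1=d["k1"],mtx=d["mtx"])
s=-37
P=np.array([[s-90,98.3,96.8],[s-90,93.1,104.2],[s+30,98.3,96.8],[s+30,93.1,104.2],[s-90,-5.2,35.4],[s-90,0,28],[-80,70,77]])/1e3
print(proj(f,c2w(C,P)).round(0).tolist())
p,R=grasp(-50,35,95)
print("tip",proj(f,np.array([p])).round(0))
im=d["frame"][0:250,260:380]; cv2.imwrite("pics/w1c.png",cv2.resize(im,None,fx=2.4,fy=2.4,interpolation=cv2.INTER_CUBIC))
```

```text
[[313.0, 226.0], [322.0, 226.0], [310.0, 110.0], [322.0, 110.0], [321.0, 164.0], [315.0, 164.0], [313.0, 168.0]]
tip [[317. 146.]]
```

View pics/w1c.png

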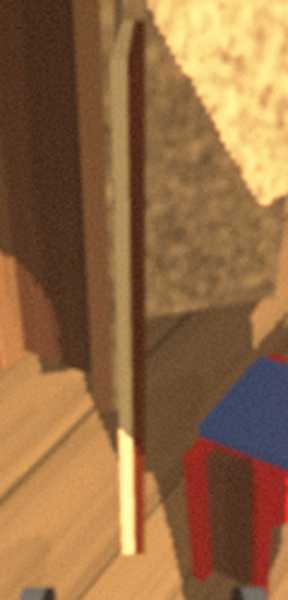

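The blank sits about 2 mm toward the lower side of the prediction, so I shift for that and advance, straddling the edge.

servo_tool([
  [3,1.1,-0.4,3,-0.3,0.2,0],
  [3,2.2,-0.45,6,-0.3,0.2,0],
  [3,3,-0.45,8,-0.3,0.2,0],
  [3,3.4,-0.45,9,-0.3,0.2,0],
  [3,3.8,-0.45,10,-0.3,0.2,0],
  [3,4.1,-0.45,11,-0.3,0.2,0],
  [3,4.4,-0.45,11.7,-0.3,0.2,0],
  [3,4.6,-0.45,12.3,-0.3,0.2,0],
  [3,4.6,-0.45,12.3,-0.3,0.2,0],
  [3,4.6,-0.45,12.3,-0.3,0.2,0],
])

```text
clock: 4.15
position: [0.5907, -0.0157, 0.0825]
tool_rot: [2.151, 0.199, -0.485]
force: [0.5, 0.2, 0.2]
grip_width: 0.0301
finger_force: 0.0
```

Run:
```python
from workcell import bot
from h import *
import cv2
tocr(bot)
o,p,R=now(bot)
print(rel(p,R,*grasp(-50,35,92)))
f=bot.grab_frame("wrist"); cv2.imwrite("pics/w2.png",f["frame"][50:350,150:500])
```

```text
t 4.15 cr mm [-50.5  74.8  82.5] tilt [-56.8  11.4 -16.5] F [0.5 0.2 0.2] grip 0.0301 0.0 q [-0.37  1.12  0.05  1.23  0.47  1.67 -2.46]
[0.06 0.28 0.04 0.14 0.02 0.12]
```

View pics/w2.png

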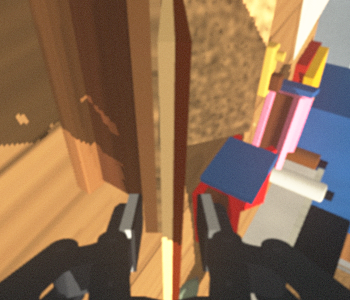

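The blank's edge (u≈160–188 in this crop) is centred between the fingertips (138 and 203), with no contact force. I close the gripper.

servo_tool([
  [1.5,0,0,0,0,0,0],
  [1.5,0,0,0,0,0,0],
  [1.2,0,0,0,0,0,0],
  [0.5,0,0,0,0,0,0],
  [0.3,0,0,0,0,0,0],
  [0.3,0,0,0,0,0,0],
  [0.3,0,0,0,0,0,0],
], force=40)

```text
clock: 4.9
position: [0.5906, -0.0165, 0.083]
tool_rot: [2.149, 0.199, -0.486]
force: [-1.3, -2.5, 5.5]
grip_width: 0.0086
finger_force: 44.3
```

Run:
```python
from workcell import bot
from h import *
tocr(bot)
o,p,R=now(bot)
print(o["force"],o["moment"])
# rotate actual pose about V axis (lower edge, lifted 3 mm): blank mid-plane stays on axis
Rz=Ro.from_euler("z",C[2]); ax=Rz.apply([1,0,0]); v=np.array([C[0],C[1],.028])
for k in range(1,12):
    a=10*k; Q=Ro.from_rotvec(ax*np.deg2rad(a)); lift=np.array([0,0,.006*min(1,k/2)])
    n=0
    print(a,rel(p,R,v+Q.apply(p-v)+lift,Q*R))
```

```text
t 4.9 cr mm [-50.4  74.   83. ] tilt [-56.9  11.4 -16.6] F [-1.3 -2.5  5.5] grip 0.0086 44.31622266769409 q [-0.37  1.12  0.05  1.23  0.48  1.68 -2.46]
[-1.25441707 -2.54167304  5.54603971] [-0.51913964  0.05778002  0.11697631]
10 [ 0.    1.84  0.02  9.39  0.02 -3.43]
20 [ 0.1   3.63  0.3  18.79  0.05 -6.85]
30 [  0.34   5.06   0.98  28.18   0.07 -10.28]
40 [  0.67   6.35   1.88  37.58   0.09 -13.71]
50 [  1.07   7.45   2.99  46.97   0.12 -17.13]
60 [  1.53   8.33   4.25  56.37   0.14 -20.56]
70 [  2.03   8.96   5.64  65.76   0.16 -23.99]
80 [  2.57   9.33   7.11  75.16   0.19 -27.41]
90 [  3.12   9.41   8.62  84.55   0.21 -30.84]
100 [  3.67   9.22  10.12  93.94   0.23 -34.27]
110 [  4.19   8.76  11.56 103.34   0.26 -37.7 ]
```

```bash
cat >> h.py <<'E'
def turn(p,R,a,lift,nsh,dx=0):
    Rz=Ro.from_euler("z",C[2]); ax=Rz.apply([1,0,0]); v=np.array([C[0],C[1],.028]); Q=Ro.from_rotvec(ax*np.deg2rad(a))
    t=np.deg2rad(35+a); u=Rz.apply([0,np.cos(t),np.sin(t)]); n=Rz.apply([0,-np.sin(t),np.cos(t)])
    return v+Q.apply(p-v)+(lift*u-nsh*n+dx*ax)/1e3,Q*R
E
python3 - <<'E'
from workcell import bot
from h import *
o,p,R=now(bot); np.savez("g.npz",p=p,R=R.as_matrix())
for a in (2,5,10,15,20,25,30,35,40,45): print(a,rel(p,R,*turn(p,R,a,min(6,a/2),9*a/110)).tolist())
E
```

```text
2 [-0.03, 0.31, -0.08, 1.88, 0.0, -0.69]
5 [-0.07, 0.78, -0.18, 4.7, 0.01, -1.71]
10 [-0.11, 1.6, -0.3, 9.39, 0.02, -3.43]
15 [-0.08, 2.41, -0.21, 14.09, 0.04, -5.14]
20 [0.01, 3.19, 0.04, 18.79, 0.05, -6.85]
25 [0.11, 3.94, 0.34, 23.49, 0.06, -8.57]
30 [0.24, 4.66, 0.7, 28.18, 0.07, -10.28]
35 [0.39, 5.34, 1.11, 32.88, 0.08, -11.99]
40 [0.56, 5.99, 1.58, 37.58, 0.09, -13.71]
45 [0.75, 6.6, 2.09, 42.28, 0.11, -15.42]
```

servo_tool([
  [0.3,-0.03,0.31,-0.08,1.88,0,-0.69],
  [0.3,-0.07,0.78,-0.18,4.7,0,-1.71],
  [0.3,-0.11,1.6,-0.3,9.39,0,-3.43],
  [0.3,-0.08,2.41,-0.21,14.1,0,-5.14],
  [0.3,0,3.19,0.04,18.8,0,-6.85],
  [0.3,0.11,3.94,0.34,23.5,0,-8.57],
  [0.3,0.24,4.66,0.7,28.2,0,-10.3],
  [0.3,0.39,5.34,1.11,32.9,0,-12],
  [0.3,0.56,6,1.58,37.6,0,-13.7],
  [0.3,0.75,6.6,2.1,42.3,0,-15.4],
], force=60)

```text
clock: 5.9
position: [0.58, -0.0711, 0.1246]
tool_rot: [2.959, 0.344, -0.257]
force: [0.1, 0.1, -2.7]
grip_width: 0.0084
finger_force: 59.7
```

Run:
```python
from workcell import bot
from h import *
tocr(bot)
g=np.load("g.npz"); gp,gR=g["p"],Ro.from_matrix(g["R"])
o,p,R=now(bot); print(o["moment"],rel(p,R,*turn(gp,gR,45,6,9*45/110)))
for a in range(50,96,5): print(a,rel(p,R,*turn(gp,gR,a,6,9*a/110)).tolist())
```

```text
t 5.9 cr mm [-50.1  18.3 124.6] tilt [-10.5  19.7  -3.5] F [ 0.1  0.1 -2.7] grip 0.0084 59.73535895347595 q [ 0.1   0.79 -0.2   1.47  0.21  1.29 -1.97]
[ 0.10294424 -0.52880817 -0.01123466] [-0.02  0.03  0.02 -0.34 -0.03  0.06]
50 [-0.01, 0.84, 0.04, 4.36, -0.02, -1.65]
55 [0.02, 1.65, 0.13, 9.06, -0.01, -3.36]
60 [0.07, 2.45, 0.28, 13.76, -0.0, -5.07]
65 [0.14, 3.24, 0.49, 18.45, 0.01, -6.79]
70 [0.24, 4.0, 0.76, 23.15, 0.02, -8.5]
75 [0.36, 4.74, 1.08, 27.85, 0.03, -10.21]
80 [0.5, 5.44, 1.47, 32.55, 0.04, -11.92]
85 [0.66, 6.11, 1.91, 37.24, 0.05, -13.63]
90 [0.84, 6.74, 2.39, 41.94, 0.06, -15.34]
95 [1.03, 7.33, 2.93, 46.64, 0.07, -17.06]
```

servo_tool([
  [0.3,0,0.84,0.04,4.4,0,-1.65],
  [0.3,0.02,1.65,0.13,9.1,0,-3.36],
  [0.3,0.07,2.45,0.28,13.8,0,-5.07],
  [0.3,0.14,3.24,0.49,18.5,0,-6.8],
  [0.3,0.24,4,0.76,23.2,0,-8.5],
  [0.3,0.36,4.74,1.08,27.9,0,-10.2],
  [0.3,0.5,5.44,1.47,32.6,0,-11.9],
  [0.3,0.66,6.1,1.9,37.2,0,-13.6],
  [0.3,0.84,6.74,2.4,41.9,0,-15.3],
  [0.3,0.84,6.74,2.4,41.9,0,-15.3],
])

```text
clock: 6.9
position: [0.5651, -0.1429, 0.1098]
tool_rot: [-2.506, 0.288, 0.004]
force: [0.0, 2.1, 12.5]
grip_width: 0.0082
finger_force: 61.7
```

Run:
```python
from workcell import bot
from h import *
import cv2
tocr(bot)
g=np.load("g.npz"); gp,gR=g["p"],Ro.from_matrix(g["R"])
o,p,R=now(bot); print(o["moment"],rel(p,R,*turn(gp,gR,90,6,9*90/110)))
for a,l in ((95,6),(100,6),(104,5),(107,4),(109,4),(110,3)): print(a,rel(p,R,*turn(gp,gR,a,l,9*a/110)).tolist())
f=bot.grab_frame("scene"); np.savez("scene2.npz",**f)
cv2.imwrite("pics/s2.png",cv2.resize(f["frame"][170:300,250:410],None,fx=4,fy=4,interpolation=cv2.INTER_CUBIC))
```

```text
t 6.9 cr mm [-50.8 -55.  109.8] tilt [36.4 16.5 11.5] F [ 0.   2.1 12.5] grip 0.0082 61.66509032249451 q [ 0.67  0.94 -0.48  1.4  -0.15  1.31 -1.3 ]
[ 1.79851236  0.00773073 -0.10319184] [ 0.05 -0.29  0.03 -0.05 -0.   -0.44]
95 [0.05, 0.53, 0.02, 4.65, -0.01, -2.16]
100 [0.08, 1.35, 0.08, 9.35, -0.02, -3.87]
104 [0.15, 1.97, 0.26, 13.11, -0.02, -5.24]
107 [0.22, 2.41, 0.45, 15.93, -0.03, -6.27]
109 [0.24, 2.72, 0.52, 17.81, -0.03, -6.95]
110 [0.29, 2.84, 0.65, 18.75, -0.03, -7.29]
```

View pics/s2.png

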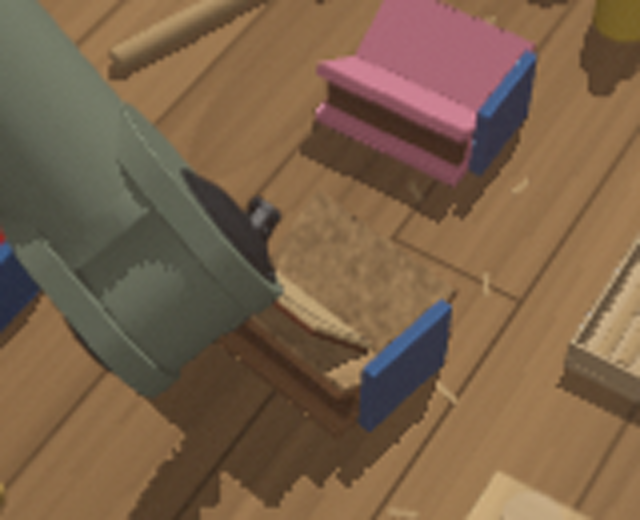

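The upward force (12 N) says the lower corner is pressing on the wing, so I lift the blank a little off the wing before going on.

Run:
```python
from workcell import bot
from h import *
g=np.load("g.npz"); gp,gR=g["p"],Ro.from_matrix(g["R"])
o,p,R=now(bot)
print(rel(p,R,*turn(gp,gR,90,12,13)))
```

```text
[-0.19 -0.67 -0.55  0.12  0.03 -0.36]
```

servo_tool([
  [0.3,-0.1,-0.2,-0.3,0,0,0],
  [0.3,-0.2,-0.4,-0.55,0,0,0],
  [0.3,-0.2,-0.4,-0.55,0,0,0],
  [0.3,-0.2,-0.4,-0.55,0,0,0],
])

```text
clock: 7.35
position: [0.5657, -0.1402, 0.1179]
tool_rot: [-2.51, 0.288, 0.009]
force: [0.1, -0.6, -2.0]
grip_width: 0.0079
finger_force: 59.7
```

Run:
```python
from workcell import bot
from h import *
tocr(bot)
g=np.load("g.npz"); gp,gR=g["p"],Ro.from_matrix(g["R"])
o,p,R=now(bot); print(o["moment"],rel(p,R,*turn(gp,gR,90,12,13)))
for a,l in ((95,12),(100,12),(105,12),(110,12)): print(a,rel(p,R,*turn(gp,gR,a,l,14)).tolist())
```

```text
t 7.35 cr mm [-50.7 -52.2 117.9] tilt [36.2 16.5 11.8] F [ 0.1 -0.6 -2. ] grip 0.0079 59.653698205947876 q [ 0.67  0.93 -0.48  1.4  -0.15  1.32 -1.31]
[-0.86443503 -0.35554754  0.00905011] [ 0.01 -0.15 -0.06  0.31  0.13 -0.2 ]
95 [-0.01, 0.66, -0.11, 5.01, 0.14, -1.91]
100 [-0.0, 1.57, -0.08, 9.7, 0.15, -3.63]
105 [0.03, 2.48, 0.02, 14.4, 0.16, -5.35]
110 [0.1, 3.37, 0.2, 19.09, 0.16, -7.07]
```

servo_tool([
  [0.3,0,0.3,-0.1,2.5,0,-1],
  [0.3,0,0.66,-0.1,5,0.1,-1.9],
  [0.3,0,1.1,-0.1,7.3,0.1,-2.8],
  [0.3,0,1.57,-0.08,9.7,0.15,-3.6],
  [0.3,0,2,-0.03,12,0.15,-4.5],
  [0.3,0.03,2.48,0,14.4,0.15,-5.35],
  [0.3,0.06,2.9,0.1,16.8,0.15,-6.2],
  [0.3,0.1,3.37,0.2,19.1,0.15,-7.1],
  [0.3,0.1,3.37,0.2,19.1,0.15,-7.1],
  [0.3,0.1,3.37,0.2,19.1,0.15,-7.1],
])

```text
clock: 8.35
position: [0.5607, -0.1664, 0.0965]
tool_rot: [-2.154, 0.197, 0.095]
force: [0.5, 0.2, -2.0]
grip_width: 0.0086
finger_force: 59.8
```

Run:
```python
from workcell import bot
from h import *
import cv2
tocr(bot)
g=np.load("g.npz"); gp,gR=g["p"],Ro.from_matrix(g["R"])
o,p,R=now(bot); print(o["moment"])
for l,n in ((12,14),(8,9),(4,9)): print(rel(p,R,*turn(gp,gR,110,l,n)).tolist())
F=[cv2.resize(bot.grab_frame("scene")["frame"][190:290,290:390],(400,400),interpolation=cv2.INTER_CUBIC),cv2.resize(bot.grab_frame("top")["frame"][130:230,300:400],(400,400),interpolation=cv2.INTER_CUBIC)]
cv2.imwrite("pics/s3.png",np.hstack(F))
```

```text
t 8.35 cr mm [-50.5 -78.8  96.5] tilt [56.6 11.3 16.7] F [ 0.5  0.2 -2. ] grip 0.0086 59.792858362197876 q [ 0.83  1.13 -0.57  1.28 -0.26  1.47 -1.09]
[-1.15776657 -0.2890391  -0.00864428]
[-0.0, -0.04, -0.03, -0.1, 0.01, -0.01]
[0.13, 0.46, 0.35, -0.1, 0.01, -0.01]
[0.27, 0.45, 0.72, -0.1, 0.01, -0.01]
```

View pics/s3.png

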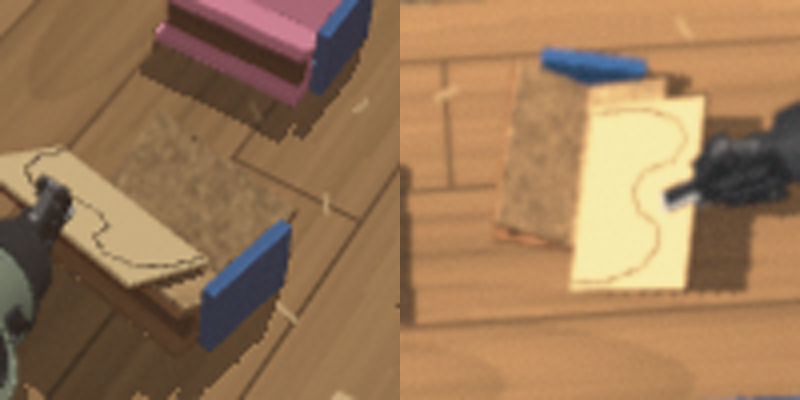

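Pale face up, held just above the right wing and nearly square. Next I slide towards the stop while held.

Run:
```python
from workcell import bot
from h import *
g=np.load("g.npz"); gp,gR=g["p"],Ro.from_matrix(g["R"])
o,p,R=now(bot)
for l,n,dx in ((8,12,0),(8,12,22),(8,12,30)): print(rel(p,R,*turn(gp,gR,110,l,n,dx)).tolist())
```

```text
[0.11, 0.24, 0.36, -0.04, 0.02, 0.05]
[2.18, 0.24, -0.39, -0.04, 0.02, 0.05]
[2.93, 0.25, -0.67, -0.04, 0.02, 0.05]
```

servo_tool([
  [0.3,0.1,0.1,0.2,0,0,0],
  [0.3,0.6,0.24,0.2,0,0,0],
  [0.3,1.1,0.24,0,0,0,0],
  [0.3,1.6,0.24,-0.2,0,0,0],
  [0.3,2,0.24,-0.33,0,0,0],
  [0.3,2.18,0.24,-0.39,0,0,0],
  [0.3,2.18,0.24,-0.39,0,0,0],
  [0.3,2.18,0.24,-0.39,0,0,0],
])

```text
clock: 9.25
position: [0.5823, -0.169, 0.0926]
tool_rot: [-2.155, 0.197, 0.095]
force: [0.5, -0.4, -1.8]
grip_width: 0.0077
finger_force: 59.7
```

Run:
```python
from workcell import bot
from h import *
tocr(bot)
g=np.load("g.npz"); gp,gR=g["p"],Ro.from_matrix(g["R"])
o,p,R=now(bot); print("F cradle",Ro.from_euler("z",-C[2]).apply(o["force"]),o["moment"])
for l,n,dx in ((8,12,22),(8,12,27),(8,9,22),(4,9,22),(4,7,22)): print(l,n,dx,rel(p,R,*turn(gp,gR,110,l,n,dx)).tolist())
```

```text
t 9.25 cr mm [-28.8 -77.2  92.6] tilt [56.5 11.3 16.7] F [ 0.5 -0.4 -1.8] grip 0.0077 59.7016704082489 q [ 0.8   1.16 -0.57  1.21 -0.26  1.5  -1.1 ]
F cradle [ 0.56412315 -0.27474809 -1.79661181] [-1.2708641  -0.26932319  0.00286487]
8 12 22 [0.04, -0.07, -0.0, -0.07, 0.02, -0.0]
8 12 27 [0.51, -0.07, -0.17, -0.07, 0.02, -0.0]
8 9 22 [0.04, 0.23, -0.0, -0.07, 0.02, -0.0]
4 9 22 [0.18, 0.22, 0.38, -0.07, 0.02, -0.0]
4 7 22 [0.18, 0.42, 0.38, -0.07, 0.02, -0.0]
```

servo_tool([
  [0.3,0.1,0,-0.03,0,0,0],
  [0.3,0.2,0,-0.07,0,0,0],
  [0.3,0.3,0,-0.1,0,0,0],
  [0.3,0.4,0,-0.14,0,0,0],
  [0.3,0.4,0,-0.14,0,0,0],
])

```text
clock: 9.75
position: [0.5867, -0.1698, 0.0926]
tool_rot: [-2.155, 0.197, 0.095]
force: [-0.7, 0.5, -1.7]
grip_width: 0.0082
finger_force: 59.7
```

Now I lower it onto the wing in small steps.

servo_tool([
  [0.3,0.03,0.1,0.1,0,0,0],
  [0.3,0.07,0.15,0.2,0,0,0],
  [0.3,0.1,0.2,0.3,0,0,0],
  [0.3,0.1,0.2,0.3,0,0,0],
  [0.3,0.1,0.2,0.3,0,0,0],
])

```text
clock: 10.25
position: [0.5868, -0.1683, 0.0891]
tool_rot: [-2.155, 0.197, 0.095]
force: [0.1, 0.6, -1.1]
grip_width: 0.0078
finger_force: 59.7
```

Run:
```python
from workcell import bot
from h import *
import cv2
tocr(bot)
g=np.load("g.npz"); gp,gR=g["p"],Ro.from_matrix(g["R"])
o,p,R=now(bot); print("F cradle",Ro.from_euler("z",-C[2]).apply(o["force"]),o["moment"])
for l,n,dx in ((4,9,26),(4,7,26)): print(l,n,dx,rel(p,R,*turn(gp,gR,110,l,n,dx)).tolist())
F=[cv2.resize(bot.grab_frame("scene")["frame"][215:285,305:375],(400,400),interpolation=cv2.INTER_CUBIC),cv2.resize(bot.grab_frame("top")["frame"][135:205,315:385],(400,400),interpolation=cv2.INTER_CUBIC)]
cv2.imwrite("pics/s4.png",np.hstack(F))
```

```text
t 10.25 cr mm [-24.5 -75.7  89.1] tilt [56.5 11.3 16.7] F [ 0.1  0.6 -1.1] grip 0.0078 59.74877893924713 q [ 0.8   1.17 -0.57  1.2  -0.26  1.5  -1.11]
F cradle [-0.05529167  0.64794451 -1.13213237] [-1.21967950e+00 -2.62075545e-01 -1.03031601e-03]
4 9 26 [0.04, 0.03, 0.08, -0.07, 0.01, 0.01]
4 7 26 [0.04, 0.23, 0.08, -0.07, 0.01, 0.01]
```

View pics/s4.png

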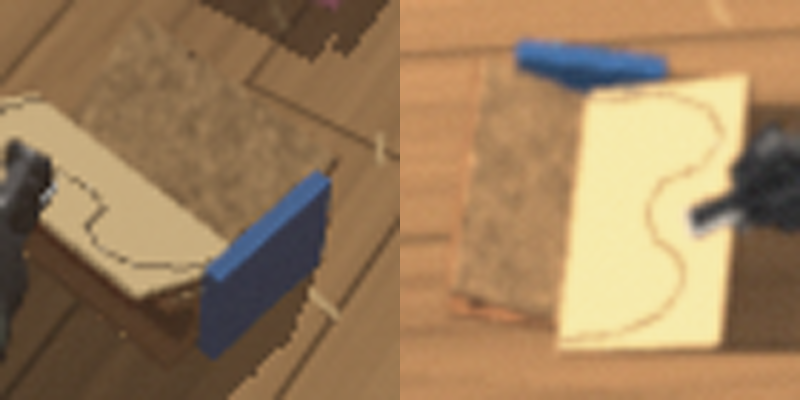

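It is parallel to the V and nearly at the stop. I lower the last few millimetres, then nudge it in +x.

servo_tool([
  [0.3,0.02,0.1,0.05,0,0,0],
  [0.3,0.04,0.2,0.1,0,0,0],
  [0.3,0.04,0.3,0.1,0,0,0],
  [0.3,0.04,0.3,0.1,0,0,0],
])

```text
clock: 10.75
position: [0.5871, -0.1681, 0.088]
tool_rot: [-2.151, 0.196, 0.096]
force: [-2.1, 3.6, 14.4]
grip_width: 0.0085
finger_force: 60.8
```

servo_tool([
  [0.3,0,-0.12,0,0,0,0],
  [0.3,0.09,-0.12,-0.03,0,0,0],
  [0.3,0.14,-0.12,-0.05,0,0,0],
  [0.3,0.19,-0.12,-0.07,0,0,0],
  [0.3,0.19,-0.12,-0.07,0,0,0],
])

```text
clock: 11.25
position: [0.5885, -0.1679, 0.0879]
tool_rot: [-2.152, 0.197, 0.097]
force: [-4.4, 4.6, 6.4]
grip_width: 0.0082
finger_force: 59.8
```

servo_tool([
  [0.3,0.05,0,-0.02,0,0,0],
  [0.3,0.09,0,-0.03,0,0,0],
  [0.3,0.14,0,-0.05,0,0,0],
  [0.3,0.14,0,-0.05,0,0,0],
])

```text
clock: 11.65
position: [0.5898, -0.1681, 0.0878]
tool_rot: [-2.152, 0.197, 0.097]
force: [-3.8, 5.9, 6.1]
grip_width: 0.008
finger_force: 59.6
```

servo_tool([
  [0.3,0.05,0,-0.02,0,0,0],
  [0.3,0.1,0,-0.035,0,0,0],
  [0.3,0.15,0,-0.05,0,0,0],
  [0.3,0.2,0,-0.07,0,0,0],
  [0.3,0.2,0,-0.07,0,0,0],
])

```text
clock: 12.15
position: [0.59, -0.1683, 0.0879]
tool_rot: [-2.15, 0.201, 0.1]
force: [-20.5, 7.0, 11.1]
grip_width: 0.0081
finger_force: 59.6
```

Contact with the stop (20 N). I ease off to unload it and open the gripper.

servo_tool([
  [0.3,-0.12,0,0.04,0,0,0],
  [0.3,-0.12,0,0.04,0,0,0],
  [1,-0.12,0,0.04,0,0,0],
  [1.2,-0.12,0,0.04,0,0,0],
  [1.5,-0.12,0,0.04,0,0,0],
  [2,-0.12,0,0.04,0,0,0],
  [2.6,-0.12,0,0.04,0,0,0],
  [3,-0.12,0,0.04,0,0,0],
  [3,-0.12,0,0.04,0,0,0],
])

```text
clock: 13.05
position: [0.5911, -0.1694, 0.087]
tool_rot: [-2.155, 0.197, 0.095]
force: [-0.2, -0.2, 0.7]
grip_width: 0.0294
finger_force: 0.0
```

Run:
```python
from workcell import bot
from h import *
import cv2
tocr(bot)
o,p,R=now(bot); Rz=Ro.from_euler("z",C[2])
u=Rz.apply([0,-np.cos(np.deg2rad(35)),np.sin(np.deg2rad(35))])
print(rel(p,R,p+u*.1,R))
F=[cv2.resize(bot.grab_frame("scene")["frame"][215:285,305:375],(400,400),interpolation=cv2.INTER_CUBIC),cv2.resize(bot.grab_frame("top")["frame"][135:205,315:385],(400,400),interpolation=cv2.INTER_CUBIC)]
cv2.imwrite("pics/s5.png",np.hstack(F))
```

```text
t 13.05 cr mm [-20.1 -75.9  87. ] tilt [56.5 11.3 16.7] F [-0.2 -0.2  0.7] grip 0.0294 0.0 q [ 0.79  1.17 -0.57  1.18 -0.26  1.5  -1.11]
[-3.43  0.02 -9.39  0.    0.    0.  ]
```

Released with no contact force. I back out along the slope.

servo_tool([
  [3,-0.35,0,-0.95,0,0,0],
  [3,-1,0,-2.8,0,0,0],
  [3,-2,0,-5.6,0,0,0],
  [3,-3.4,0,-9.4,0,0,0],
  [3,-4.5,0,-12.2,0,0,0],
  [3,-4.5,0,-12.2,0,0,0],
  [3,-4.5,0,-12.2,0,0,0],
])

```text
clock: 13.85
position: [0.5697, -0.2742, 0.1621]
tool_rot: [-2.155, 0.197, 0.094]
force: [0.1, 0.5, -1.3]
grip_width: 0.0301
finger_force: 0.0
```

Run:
```python
from workcell import bot
from h import *
import cv2
tocr(bot)
S=bot.grab_frame("scene");T=bot.grab_frame("top"); np.savez("S5.npz",**S);np.savez("T5.npz",**T)
F=[cv2.resize(S["frame"][215:285,305:375],(400,400),interpolation=cv2.INTER_CUBIC),cv2.resize(T["frame"][135:205,315:385],(400,400),interpolation=cv2.INTER_CUBIC)]
cv2.imwrite("pics/s6.png",np.hstack(F))
```

```text
t 13.85 cr mm [ -20.5 -182.9  162.1] tilt [56.5 11.3 16.6] F [ 0.1  0.5 -1.3] grip 0.0301 0.0 q [ 0.87  1.14 -0.54  1.   -0.24  1.76 -1.1 ]
```

View pics/s6.png

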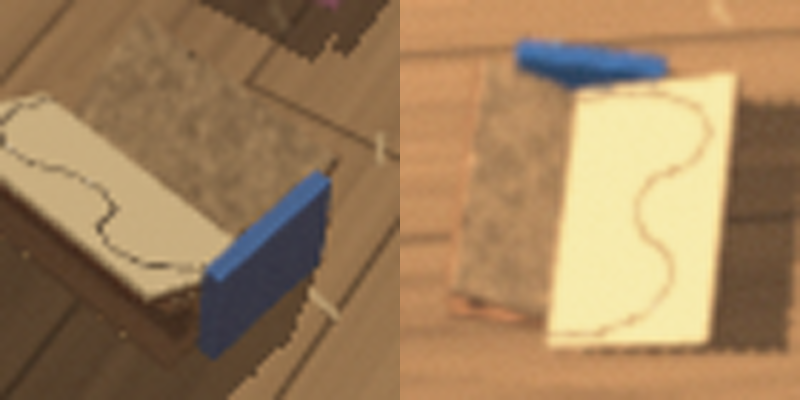

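The blank lies pale face up, flat on the right wing, with its far end at the stop; top-crop corners are (575,90), (738,75), (712,342) and (548,348). I check the pose numerically with one fit.

Run:
```python
from h import *
from scipy.optimize import least_squares
T=dict(np.load("T5.npz"));S=dict(np.load("S5.npz"))
k=70/400
tp=np.array([[175,90],[338,75],[312,342],[148,348]])*k+[315,135]
sp=np.array([[238,238],[150,300],[45,93]])*k+[305,215]
L=np.array([[90,0,0],[90,120,0],[-90,120,0],[-90,0,0]])
def pts(v): # x, slope offset, yaw in plane, slope deg
    c,s=np.cos(v[2]),np.sin(v[2]); q=np.c_[c*L[:,0]-s*(L[:,1]-60),s*L[:,0]+c*(L[:,1]-60)+60+v[1]]
    a=np.deg2rad(v[3]); return np.c_[v[0]+q[:,0],-np.cos(a)*q[:,1]+9*np.sin(a),28+np.sin(a)*q[:,1]+9*np.cos(a)]/1e3
def res(v):
    P=c2w(C,pts(v)); return np.r_[proj(T,P)-tp,proj(S,P[[0,1,3]])-sp].ravel()
r=least_squares(res,[-10,0,0,35],x_scale=[1,1,.02,1]); v=r.x
print("stop end x",v[0]+90,"slope off",v[1],"yaw",v[2],"slope",v[3]); print(res(v).reshape(-1,2).round(1).tolist())
r=least_squares(lambda w:res([*w,35.]),[-10,0,0],x_scale=[1,1,.02]);print(r.x)
```

```text
stop end x 77.75490385979936 slope off -0.5221303045445661 yaw -0.024622263350093352 slope 32.9614116749691
[[-0.1, 0.9], [-0.9, 0.1], [-0.2, -0.0], [-0.0, 0.3], [2.4, 3.0], [-1.3, -0.1], [-1.9, -0.4]]
[-12.32015107   1.16830676  -0.02088494]
```

```bash
python3 -c "
from workcell import bot
print(bot.job_done())"
```

```text
the job is handed in; nothing more can be done
None
```

I turned the blank over while gripping it, so it lies pale face up and flat on the right wing with its far end against the blue stop, and handed the job in at about 14 s. My last camera fit put the far end about 2 mm from the stop (limit 6 mm) and 0.02 rad out of square (limit 0.07 rad). The gripper was clear and no result came back; I saw no contact with the other bench items but did not measure their positions.

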